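# Pass a medicine carton through the self-closing hatch flap

## Task

Hand out the medicine carton through the pharmacy hatch: push the self-closing flap open with one fingertip and, while that finger holds it open, push the carton through with the other finger, so that it drops into the collecting tray behind the screen. Only push: do not pick up or lift the carton, and leave the vial, the jar and the rubber stamp where they stand. Finish with the carton lying in the tray and the flap shut again.

Things in the scene. Friction and masses are not known exactly. Their poses are not given: they have to be found in the camera images.
- gate (a point): Middle of the 120 mm wide opening, at the level of the step's top, where the step ends (near face of the screen). Axes: x horizontally through the opening to the tray, y left along the screen, z up. The flat grey step is 50 mm high and covers x -170 to 0, y -170 to 170 mm. Screen: white, 60 mm tall (posts 64), x -2 to 10 mm. The whole unit is placed and turned anew each time.
- hinge (a point): Upright hinge line of the flap, at the left (+y) end of the opening, at the level of the step's top: x = 4 mm, y = +60 mm from the gate point. Axes as for the gate.
- flap (a joint): Angle of the side-hung flap, rad: 0 shut, across the opening; grows as it swings away from the step, over the tray, up to 1.6; it cannot open towards the step. Dark steel plate 120 mm long, 5 mm thick, 52 mm tall, lower edge 5 mm above the step's level. A spring always shuts it (0.05 N m when shut, 0.12 N m at 1.2 rad).
- flap_end (a point): Free end of the flap, 118 mm from the hinge line, half-way up (31 mm above the step's level); shut, it is at the right (-y) end of the opening. It moves with the flap.
- carton_center (a point): Centre of the carton to be handed out: a white medicine carton with a blue band, 40 mm (its x) by 44 mm (its y) by 30 mm tall, about 60 g, standing on the step in front of the right half of the flap (the half away from the hinge), roughly square to it. z up. Nothing stands on the step behind it, in line with the opening.
- tray_floor (a point): Middle of the floor of the white collecting tray behind the screen, 4 mm above the counter (46 mm below the step). Inside it reaches 85 mm either way in x (step edge to far wall) and 145 mm in y; walls 45 mm tall. Axes as for the gate. The flap swings above the tray, clear of a carton lying in it.
- vial: Bystander: amber vial, 32 mm diameter, 55 mm tall, standing on the step in front of the screen beside the opening (left or right); origin at the centre of its underside.
- jar: Bystander: white jar, 42 mm diameter, 50 mm tall, standing on the step on the other side of the opening; origin at the centre of its underside.
- stamp: Bystander: wooden rubber stamp with a knob handle, 36 mm diameter, 54 mm tall, standing on the counter left of the hatch; origin at the centre of its underside.

How it is judged:
On the way, in this order (a step that is already met when the one before it is completed fails the run):
1. a finger has pushed the flap open (over 20 degrees) while the carton is still on the step with its middle short of the opening (value of joint flap above 0.35 rad and contact force between the fingers and flap above 0.1 N and height (world z) of carton_center above 0.055 m and x of carton_center in the frame of gate below 0 m), for 0.1 s.
2. the middle of the carton passes into the opening while a finger still holds the flap open (value of joint flap above 0.35 rad and contact force between the fingers and flap above 0.1 N and x of carton_center in the frame of gate above 0.003 m).
At the end, for the whole second after the job is handed in: The carton lies at rest in the collecting tray, any way up (its centre inside the tray walls and less than 36 mm above the counter), the flap is shut (under 0.08 rad) and still, and the vial, jar and stamp stand within 20 mm of where they were (x of carton_center in the frame of gate between 0.01 and 0.17 m and y of carton_center in the frame of gate between -0.145 and 0.145 m and height (world z) of carton_center below 0.036 m and value of joint flap below 0.08 rad and velocity of joint flap below 0.1 rad/s and linear speed of carton below 0.03 m/s and distance of each of vial, jar, stamp from where it was at the start of the episode below 0.02 m); the robot touches nothing.
It fails at once if the carton is lifted (its centre more than 20 mm above its height on the step) (height (world z) of carton_center above 0.085 m).
It fails at once if the vial is knocked away or over (distance of vial from where it was at the start of the episode above 0.03 m or angle between vial's own z axis and vertical above 0.4 rad).
It fails at once if the jar is knocked away or over (distance of jar from where it was at the start of the episode above 0.03 m or angle between jar's own z axis and vertical above 0.4 rad).
It fails at once if the stamp is knocked away or over (distance of stamp from where it was at the start of the episode above 0.03 m or angle between stamp's own z axis and vertical above 0.4 rad).
It also fails if it takes over 40 s, if anything falls off the work surface, if the arm or the gripper's body presses on something with over 40 N, if the wrist force passes 120 N, or if a joint passes its speed limit or range.

## Robot

A 6-joint arm with a two-finger parallel gripper is mounted at the origin on the work surface. World frame = base frame: x ahead of the robot, y to its left, z up, the work surface at z = 0. Lengths are in m, angles in rad, forces in N, time in s.
With the tool pointing down it reaches from about 0.4 to 0.825 m from the base axis. Payload 7 kg.
Tool frame: the origin (TCP) lies on the mounting face of the last link; the fingertips stand arm.tcp_to_tips ahead of it and the grasp point (between the pads) lies 159 mm ahead of it (arm.tcp_to_tips is the distance from the TCP to the fingertips, in m); z points along the fingers, y is the direction in which the jaws open and shut (so a half turn about z gives the same grasp; the last joint's range is limited). The gripper opens to 88 mm and grips with 3 to 60 N. Pads are 19 mm wide; open, the fingers measure 130 mm over their backs; the gripper's body (78 mm by 193 mm) begins 47 mm behind the grasp point.
Start: joints at [-0.973, 0.359, 0.012, 0, -1.224, -0.288], TCP at [0.206, -0.643, 0.405] pointing down, gripper open.
Joint ranges: [-3.07, 3.07], [-1.43, 2.12], [-1.02, 1.25], [-3.03, 1.67], [-3.05, -0], [-3.03, 3.03]. Speed limits (rad/s): [2.39, 2.39, 3.01, 3.14, 3.14, 3.14].

## Interface

Orientations are given as [roll, pitch, yaw] about the fixed x, y, z axes, in that order (R = Rz(yaw) Ry(pitch) Rx(roll)).
In Python, from station import arm, cams, job_done, finder gives the robot as it stands.
- The arm moves only by the tool play_rows, never from a script. Its argument "targets" is a list that holds one entry, the list of rows, each a list of 4 numbers: the shift along the tool's x, y, z in m, then the turn about the tool's z in degrees. A call has 1 to 5 rows; each row is the pose to reach, as a shift and turn from the pose commanded when the call began, along the tool's axes at that moment; what a row does not reach only later rows make up. A row lasts 1/8 s, in which the tool goes at most 62.5 mm and 10.7 degrees, less where a joint would pass 70% of its speed; a pose out of reach is approached as far as the arm can. A call with a gripper value outside its range is refused whole. "grip" is the closure in counts, from 0 (fully open) to 255 (shut), set as the call begins (left out, the last holds). The fingers move at their own pace and stop on an object; "newtons" is the grip in N (left out, the last holds). Time passes only in rows, so rows that repeat a pose let the fingers close. It gives the time, the measured TCP pose, the force and the opening at its end, in the units of the state.
- arm.get_state(): the state, without advancing time (a new reading comes with each control period).
- cams.grab_frame(name): name is "scene" or "top"; returns (picture, depth): 420x560x3 uint8, red, green, blue; 420x560 float32, m along the optical axis (not along the pixel's ray), 0 where there is no reading.
- cams.camera_params(name): a dict with "intrinsics" (3x3 intrinsics, pixels), "position" and "attitude" of the camera in the world. Camera axes: x right, y down, z forward; pixel columns grow to the right and rows downward; lengths in m; the calibration is good to about 2 mm. A picture is of the moment at which its call begins. camera_params takes no time and is no camera call.
- job_done(): hands the job in, once; it reports no verdict.
Trained networks look in the newest picture that a camera, given by its name, has taken for a name from the list of things; names that differ only in an ending like _2 or _b are one class to them, and where a whole thing is asked for, a point or a joint stands for the part that bears it (a point fixed in the world has none). Each returns a list of dicts, best first, with "score" (0 to 1); they miss things now and then, are a little off and sometimes report something else, mostly with a low value. They report only what shows in the picture. A call takes as long as a camera call.
- finder.find_in(camera, query): "xyz" ([x, y, z] in m, in world coordinates, good to about 4 mm: the middle of the surface that is visible of it).
- finder.masks_of(camera, query): "mask" (420x560 bool, what is visible of it).
The state is a dict: "t": time; "q": joint angles; "qd": joint speeds; "joint_efforts": joint torques, N m; "eef_pos": TCP position; "ee_rot": TCP orientation; "force": force on the tool from outside, world axes, zero at the start; "moment": the same for the moment, N m; "width": finger opening in m.
Only numpy, scipy, OpenCV 4.12 (cv2) and the standard library are available. Lean on these libraries where they do the work, as an engineer would, in place of code of your own. Each camera call takes 0.05 s, during which the arm holds its last target. There are 200 camera calls.

## Working session

There is one attempt and no reset: what is moved stays moved. The work goes in short steps, Python scripts to look and compute and a tool call to move; the robot and the scene stay as the last step left them, time stands still between calls to the robot, and variables do not carry over. Pictures are saved under pics/ and viewed, about 8 in all and at most 12, crops included, and the job is handed in when it is done.

Besides the shell and the picture viewer there is one more tool, called after "Request:" as a command line: name --argument value ..., lists and objects as JSON in quotes. play_rows: Moves the arm, as the interface text tells. Its arguments: {"type":"object","properties":{"targets":{"type":"array","items":{"type":"array","items":{"type":"array","items":{"type":"number"}}}},"grip":{"type":"number"},"newtons":{"type":"number"}},"required":["targets"]}

```bash
ls; mkdir -p pics
python3 - <<'E'
from station import arm,cams,finder
import cv2,numpy as np
print(arm.get_state(), arm.tcp_to_tips)
ims=[]
for c in ("scene","top"):
    im,d=cams.grab_frame(c); cv2.imwrite(f"pics/{c}0.png",im[:,:,::-1]); np.save(f"pics/{c}d.npy",d)
    p=cams.camera_params(c); print(c,p)
    for n in ("carton_center","flap","flap_end","vial","jar","stamp","gate"):
        try: print(n,[(np.round(r["xyz"],3).tolist(),round(r["score"],2)) for r in finder.find_in(c,n)[:2]])
        except Exception as e: print(n,e)
E
```

```text
pics
{'t': 0.0, 'q': array([-9.72883333e-01,  3.59386751e-01,  1.10941061e-02, -3.27536486e-04,
       -1.22410801e+00, -2.88128931e-01]), 'qd': array([ 0.000861  , -0.0008805 ,  0.00029059,  0.00197747, -0.00047635,
       -0.0006446 ]), 'joint_efforts': array([-5.81727954e-05, -5.82714736e+01,  2.93064737e+01,  6.99727044e+00,
        6.98617485e-03, -1.70139865e-04]), 'eef_pos': array([ 0.20573691, -0.64269037,  0.40374195]), 'ee_rot': array([ 3.13996696e+00, -1.60710173e-04, -2.83192000e+00]), 'force': array([-0.36915756, -0.8858412 , -0.49142242]), 'moment': array([0.03110323, 0.05630565, 0.0500109 ]), 'width': 0.08769097296576873} 0.1781
scene {'intrinsics': array([[391.45595139,   0.        , 281.87045291],
       [  0.        , 391.45595139, 210.52984333],
       [  0.        ,   0.        ,   1.        ]]), 'position': array([1.06964349, 0.37031631, 0.68668872]), 'attitude': array([-2.38977140e+00,  1.97809819e-03,  1.99344563e+00])}
carton_center [([0.502, -0.08, 0.08], 0.82)]
flap [([0.567, -0.065, 0.087], 0.58)]
flap_end [([0.561, -0.067, 0.086], 0.89)]
vial [([0.467, -0.181, 0.081], 0.6), ([0.583, -0.057, 0.029], 0.44)]
jar []
stamp [([0.443, 0.435, 0.015], 0.57)]
gate [([0.582, -0.058, 0.03], 0.63)]
top {'intrinsics': array([[467.27853637,   0.        , 288.88452663],
       [  0.        , 467.27853637, 206.49668988],
       [  0.        ,   0.        ,   1.        ]]), 'position': array([0.41635099, 0.11239034, 1.15895321]), 'attitude': array([-3.01325972,  0.02901117, -1.56565369])}
carton_center [([0.498, -0.084, 0.081], 0.72), ([0.544, -0.07, 0.049], 0.29)]
flap [([0.564, -0.07, 0.104], 0.49), ([0.546, -0.071, 0.046], 0.43)]
flap_end [([0.557, -0.069, 0.095], 0.72)]
vial [([0.461, -0.176, 0.084], 0.6)]
jar [([0.489, 0.069, 0.101], 0.54)]
stamp [([0.438, 0.43, 0.02], 0.55)]
gate [([0.545, -0.067, 0.054], 0.66), ([0.436, 0.429, 0.02], 0.63)]
```

Run:
```python
import cv2
a=cv2.imread("pics/top0.png");cv2.imwrite("pics/top0b.png",cv2.resize(a,(800,600)))
```

```text
(no output)
```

View pics/top0b.png

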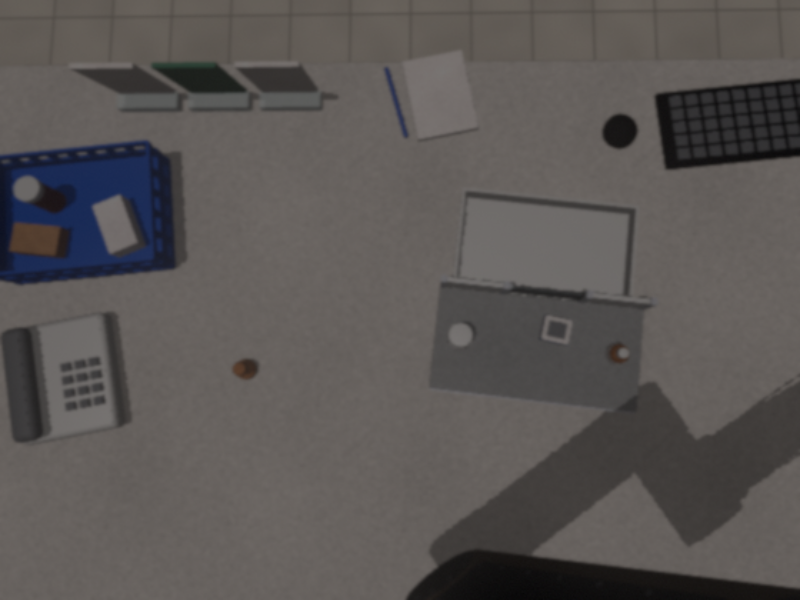

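View pics/scene0.png

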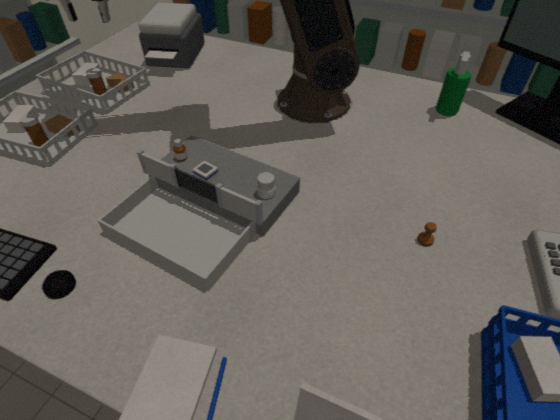

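The top view, scaled to 800x600, shows the step at about (430–645, 283–411), with the tray beyond it, away from the robot. The jar is on the left at (460,334), the carton at (557,330) and the vial on the right at (620,352). The flap is at (513–585, 292). The scene view agrees. Next I fit the gate frame from depth.

```bash
cat > h.py <<'E'
import numpy as np,cv2
from scipy.spatial.transform import Rotation as R
from station import arm,cams,finder
def cloud(c,d):
    p=cams.camera_params(c);K=p["intrinsics"];v,u=np.mgrid[:420,:560]
    P=np.stack([(u-K[0,2])/K[0,0]*d,(v-K[1,2])/K[1,1]*d,d],-1)
    return P@R.from_euler("xyz",p["attitude"]).as_matrix().T+p["position"]
def proj(c,P):
    p=cams.camera_params(c);q=(np.atleast_2d(P)-p["position"])@R.from_euler("xyz",p["attitude"]).as_matrix()@p["intrinsics"].T
    return q[:,:2]/q[:,2:]
E
python3 - <<'E'
from h import *
for c in ("top","scene"):
    d=np.load(f"pics/{c}d.npy");P=cloud(c,d);X,Y,Z=P[...,0],P[...,1],P[...,2]
    box=(X>.3)&(X<.8)&(Y>-.35)&(Y<.2)&(d>0)
    t=box&(abs(Z)<.008)&(X<.35); print(c,"table z",np.median(Z[t]))
    def big(m):
        n,l,s,_=cv2.connectedComponentsWithStats(m.astype(np.uint8));return l==1+np.argmax(s[1:,4])
    m=big(box&(abs(Z-.05)<.007)); r=cv2.minAreaRect(P[m][:,:2].astype(np.float32)*1000); print("step",r,np.median(Z[m]),cv2.boxPoints(r).round(0).tolist())
    s=box&(Z>.1)&(Z<.125)&(X>.4); pts=P[s];print("screen z",len(pts),np.median(pts[:,2]) if len(pts) else 0)
    if len(pts):
        xy=pts[:,:2]; vx,vy,x0,y0=cv2.fitLine(xy.astype(np.float32),cv2.DIST_HUBER,0,.001,.001).ravel(); print("line",vx,vy,x0,y0)
        tt=(xy-[x0,y0])@[vx,vy]; print("ext",[(np.array([x0,y0])+k*np.array([vx,vy])).round(3).tolist() for k in (tt.min(),tt.max())])
    for n in ("carton_center","jar","vial"):
        r=finder.masks_of(c,n)
        if r:
            q=P[r[0]["mask"]&(d>0)]; zt=np.percentile(q[:,2],95); q=q[q[:,2]>zt-.008]; rr=cv2.minAreaRect(q[:,:2].astype(np.float32)*1000);print(n,len(q),zt.round(3),q.mean(0).round(4),rr)
E
```

```text
top table z 0.0005753696131258756
step ((471.00494384765625, -58.57438659667969), (340.4206848144531, 173.875244140625), 83.70398712158203) 0.05044941680050008 [[366.0, -218.0], [539.0, -237.0], [576.0, 101.0], [403.0, 120.0]]
screen z 773 0.10857797580154727
line 0.1013443 0.9948514 0.5632594 -0.025926827
ext [[0.542, -0.237], [0.576, 0.101]]
carton_center 338 0.084 [ 0.5001 -0.0857  0.0805] ((500.0771789550781, -86.2044448852539), (44.18472671508789, 39.8695182800293), 77.45125579833984)
jar 219 0.104 [0.4901 0.0696 0.1004] ((490.3382263183594, 69.60763549804688), (34.070858001708984, 36.69216537475586), 89.97193908691406)
vial 45 0.107 [ 0.4622 -0.1832  0.105 ] ((462.6518859863281, -183.209716796875), (13.045968055725098, 15.762262344360352), 87.13571166992188)
scene table z -0.00025141193036942733
step ((558.747802734375, -69.40824890136719), (342.2472839355469, 350.2758483886719), 83.485595703125) 0.04953662806484116 [[365.0, -220.0], [713.0, -259.0], [752.0, 81.0], [404.0, 120.0]]
screen z 801 0.1069731882038859
line 0.104715504 0.99450225 0.5589633 -0.117621906
ext [[0.546, -0.24], [0.582, 0.1]]
carton_center 248 0.081 [ 0.5045 -0.0852  0.0793] ((502.1280517578125, -87.80242156982422), (46.126808166503906, 41.66669464111328), 76.55877685546875)
jar 185 0.101 [0.4948 0.0693 0.0991] ((492.5611572265625, 67.74791717529297), (37.39836120605469, 36.87502670288086), 37.07375717163086)
vial 39 0.104 [ 0.4658 -0.1838  0.1023] ((465.0406188964844, -184.39292907714844), (13.91421890258789, 14.680265426635742), 22.62940216064453)
```

```bash
cat >> h.py <<'E'
G=np.array([.5545,-.068]);YAW=np.radians(-6.15)
GX=np.array([np.cos(YAW),np.sin(YAW)]);GY=np.array([-GX[1],GX[0]])
w=lambda x,y:G+x/1e3*GX+y/1e3*GY            # gate mm -> world
def g(p): d=np.asarray(p)[:2]-G; return np.round([d@GX*1e3,d@GY*1e3],1)
def plan(x,y,z,yawdeg):                      # gate mm, world z of tips, world yaw of tool
    s=arm.get_state();Rt=R.from_euler("xyz",s["ee_rot"]).as_matrix()
    t=np.r_[w(x,y),z+arm.tcp_to_tips]
    dy=(yawdeg-np.degrees(s["ee_rot"][2])+180)%360-180
    print("now",g(s["eef_pos"]),(s["eef_pos"][2]-arm.tcp_to_tips).round(4),"yaw",np.degrees(s["ee_rot"][2]).round(2),"F",s["force"].round(2),"w",round(s["width"],4),"t",s["t"])
    print("shift",(Rt.T@(t-s["eef_pos"])).round(4),"turn",round(-dy,2))
E
python3 -c "
from h import *
plan(-105,-24,.2,173.85)"
```

```text
now [-285.2 -608.9] 0.2265 yaw -162.25 F [ 0.08 -0.33  0.38] w 0.0873 t 1.1
shift [-0.4017  0.4618  0.0266] turn 23.9
```

Request:
play_rows --targets '[[[-0.04,0.046,0,5],[-0.08,0.092,0,10],[-0.12,0.138,0,15],[-0.16,0.185,0,20],[-0.2,0.23,0,23.9]]]' --grip 255

```text
t: 1.72
eef_pos: [0.3264, -0.3611, 0.405]
ee_rot: [-3.141, 0.001, 3.032]
force: [1.7, 0.4, 0.6]
width: 0.0428
```

```bash
python3 -c "
from h import *
plan(-105,-24,.2,173.85)"
```

```text
now [-195.3 -315.8] 0.2269 yaw 173.69 F [1.71 0.42 0.6 ] w 0.0428 t 1.725
shift [-0.0895  0.2921  0.0269] turn -0.16
```

Request:
play_rows --targets '[[[0,0,0,0],[0,0,0,0]]]'

```text
t: 1.98
eef_pos: [0.3264, -0.3627, 0.4051]
ee_rot: [-3.141, 0.001, 3.036]
force: [0.2, -1.1, -0.7]
width: 0.0233
```

```bash
python3 -c "
from h import *
plan(-105,-24,.2,173.85)"
```

```text
now [-195.3 -317.4] 0.227 yaw 173.96 F [ 0.22 -1.12 -0.7 ] w 0.0233 t 1.975
shift [-0.0908  0.2933  0.0269] turn 0.11
```

Request:
play_rows --targets '[[[-0.018,0.059,0.005,0],[-0.036,0.117,0.01,0],[-0.054,0.176,0.016,0],[-0.073,0.235,0.02,0],[-0.091,0.293,0.027,0]]]'

```text
t: 2.6
eef_pos: [0.4488, -0.0807, 0.3778]
ee_rot: [-3.142, 0.001, 3.032]
force: [1.3, -0.4, -0.3]
width: 0.0004
```

Request:
play_rows --targets '[[[0,0,0.04,0],[0,0,0.08,0],[0,0,0.12,0],[0,0,0.14,0],[0,0,0.14,0]]]'

```text
t: 3.22
eef_pos: [0.4477, -0.0826, 0.2361]
ee_rot: [-3.14, -0.004, 3.032]
force: [0.5, -0.7, 0.2]
width: 0.0007
```

Run:
```python
from h import *
plan(-52,-24,.06,173.85)
im,d=cams.grab_frame("scene");cv2.imwrite("pics/s1.png",cv2.resize(im[110:290,80:340,::-1],(780,540),interpolation=cv2.INTER_CUBIC))
```

```text
now [-104.6  -25.9] 0.058 yaw 173.74 F [ 0.52 -0.66  0.24] w 0.0007 t 3.225
shift [-0.0526  0.002  -0.0022] turn -0.11
```

View pics/s1.png

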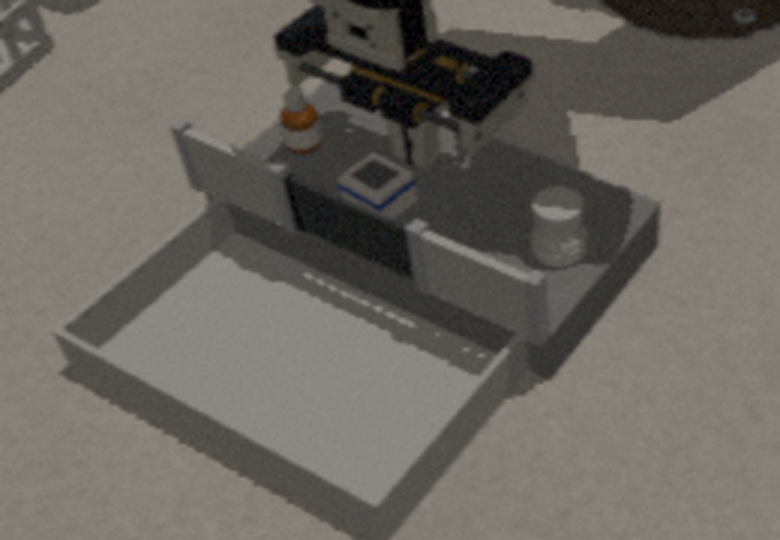

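The fingers, closed, are just behind the carton (fingers at about (415,145), carton at (377,183) in the crop). The gripper body clears the vial and jar. Now the squaring push up to the flap.

Request:
play_rows --targets '[[[-0.012,0.002,-0.002,0],[-0.024,0.002,-0.002,0],[-0.036,0.002,-0.002,0],[-0.044,0.002,-0.002,0],[-0.048,0.002,-0.002,0]]]'

```text
t: 3.9
eef_pos: [0.4964, -0.0845, 0.2395]
ee_rot: [-3.142, -0.0, 3.034]
force: [0.1, 0.9, 0.2]
width: 0.0005
```

```bash
cat >> h.py <<'E'
def carton(c):
    im,d=cams.grab_frame(c);P=cloud(c,d);r=finder.masks_of(c,"carton_center")
    for k in r[:2]:
        q=P[k["mask"]&(d>0)];q=q[(q[:,2]>.0)&(q[:,2]<.09)];zt=np.percentile(q[:,2],95);q=q[q[:,2]>zt-.008]
        print(c,"carton",round(k["score"],2),len(q),"z",zt.round(3),g(q.mean(0)),cv2.minAreaRect(np.array([g(p) for p in q],np.float32)))
    return im,d
E
python3 - <<'E'
from h import *
plan(-52,-24,.06,173.85)
for c in("scene","top"):
    im,d=carton(c)
    if c=="scene":cv2.imwrite("pics/s2.png",cv2.resize(im[110:290,80:340,::-1],(780,540),interpolation=cv2.INTER_CUBIC))
E
```

```text
now [-56.  -22.6] 0.0614 yaw 173.84 F [0.08 0.91 0.16] w 0.0005 t 3.9
shift [-0.004  -0.0014  0.0014] turn -0.01
scene carton 0.75 165 z 0.082 [-30.3 -20.9] ((-31.0888671875, -22.981225967407227), (44.668975830078125, 30.25469970703125), 88.81637573242188)
```

View pics/s2.png

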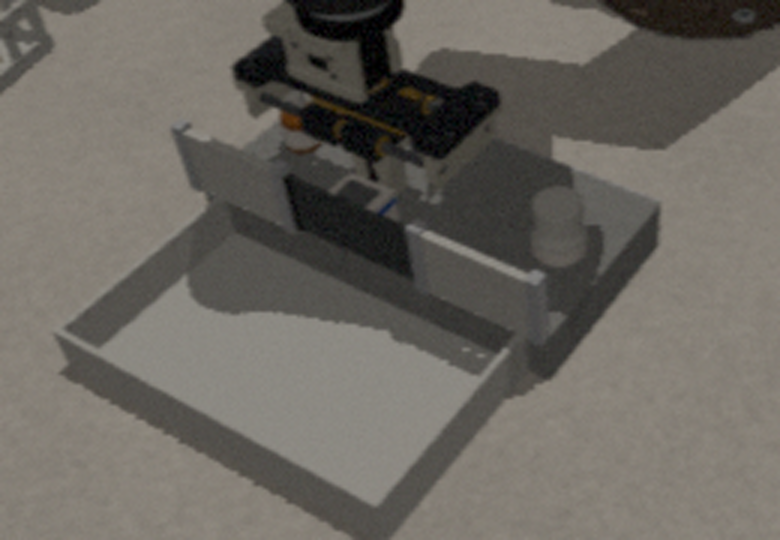

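The carton is now square, at about x=-27, y=-23, and the flap is still shut. I'll back off, rise, turn the jaw axis and half-open the fingers.

Request:
play_rows --targets '[[[0.02,0,0,0],[0.03,0,0,0],[0.03,0,-0.04,0],[0.03,0,-0.08,0],[0.03,0,-0.08,0]]]'

```text
t: 4.72
eef_pos: [0.467, -0.081, 0.3229]
ee_rot: [3.14, 0.006, 3.035]
force: [-0.4, -0.2, -0.2]
width: 0.0004
```

Request:
play_rows --targets '[[[0,0,0,10.5],[0,0,0,21],[0,0,0,31.5],[0,0,0,42],[0,0,0,52.3]]]' --grip 61

```text
t: 5.35
eef_pos: [0.4658, -0.0812, 0.3189]
ee_rot: [-3.141, -0.0, 2.115]
force: [-0.4, -0.8, 0.8]
width: 0.0451
```

Request:
play_rows --targets '[[[0,0,0,0],[0,0,0,0],[0,0,0,0]]]'

```text
t: 5.72
eef_pos: [0.466, -0.0812, 0.3195]
ee_rot: [-3.141, -0.0, 2.124]
force: [0.1, 0.7, 0.6]
width: 0.066
```

Run:
```python
from h import *
plan(-60,4,.14,121.5)
carton("top")
im,d=carton("scene")
cv2.imwrite("pics/s3.png",cv2.resize(im[110:290,80:340,::-1],(780,540),interpolation=cv2.INTER_CUBIC))
```

```text
now [-86.6 -22.6] 0.1414 yaw 121.68 F [0.1  0.71 0.55] w 0.066 t 5.725
shift [0.0047 0.0373 0.0014] turn 0.18
scene carton 0.49 132 z 0.082 [-29.5 -19.4] ((-29.268447875976562, -21.131956100463867), (40.687774658203125, 25.475358963012695), 87.41874694824219)
```

View pics/s3.png

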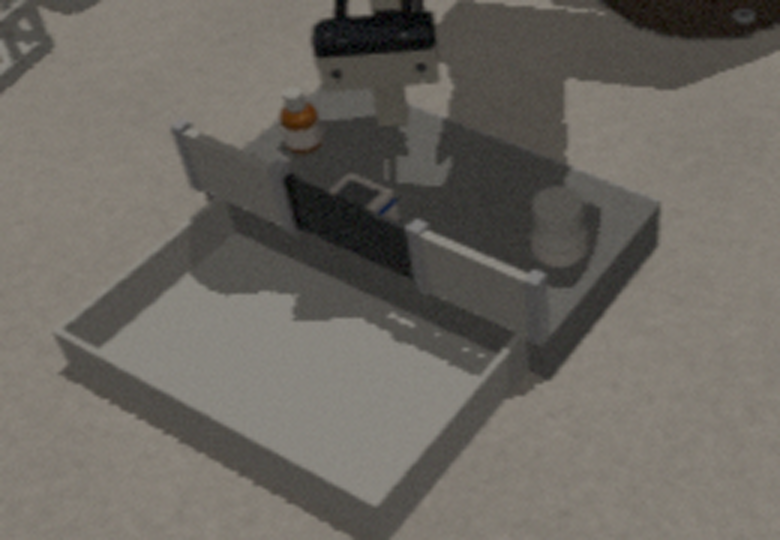

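Request:
play_rows --targets '[[[0.0067,0.0363,0.0,0],[0.0067,0.0363,0.03,0],[0.0067,0.0363,0.06,0],[0.0067,0.0363,0.081,0],[0.0067,0.0363,0.081,0]]]'

```text
t: 6.55
eef_pos: [0.493, -0.0566, 0.2374]
ee_rot: [-3.138, -0.001, 2.122]
force: [0.6, -0.5, 0.6]
width: 0.0667
```

Run:
```python
from h import *
plan(-25,5,.06,121.5)
carton("scene")
im,d=cams.grab_frame("top")
cv2.imwrite("pics/s4.png",cv2.resize(im[110:290,260:520,::-1],(780,540),interpolation=cv2.INTER_CUBIC))
```

```text
now [-62.4   4.7] 0.0593 yaw 121.56 F [ 0.56 -0.51  0.56] w 0.0667 t 6.55
shift [-0.0226  0.0297 -0.0009] turn 0.06
```

View pics/s4.png

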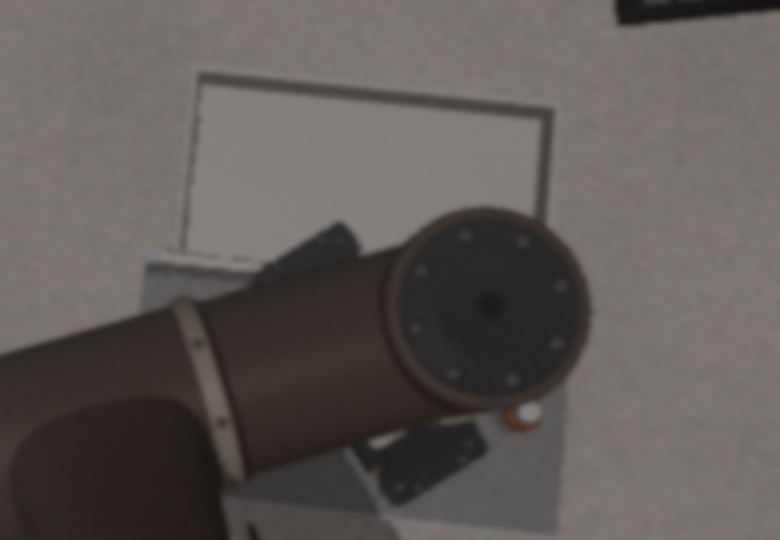

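The top view is covered by the arm, with only the tray visible at (200–550, 80–250). Next I open the flap without touching the carton yet.

Request:
play_rows --targets '[[[-0.006,0.0079,0,0],[-0.0122,0.0158,0,0],[-0.0165,0.0214,0,0],[-0.0202,0.0261,0,0],[-0.0202,0.0261,0,0]]]'

```text
t: 7.32
eef_pos: [0.5265, -0.0602, 0.2384]
ee_rot: [-3.141, -0.0, 2.121]
force: [-2.5, -0.2, 1.2]
width: 0.0669
```

Run:
```python
from h import *
plan(-25,5,.06,121.5)
im,d=carton("scene")
cv2.imwrite("pics/s5.png",cv2.resize(im[110:290,80:340,::-1],(780,540),interpolation=cv2.INTER_CUBIC))
```

```text
now [-28.6   4.7] 0.0603 yaw 121.53 F [-2.47 -0.2   1.24] w 0.0669 t 7.325
shift [-0.002   0.003   0.0003] turn 0.03
```

View pics/s5.png

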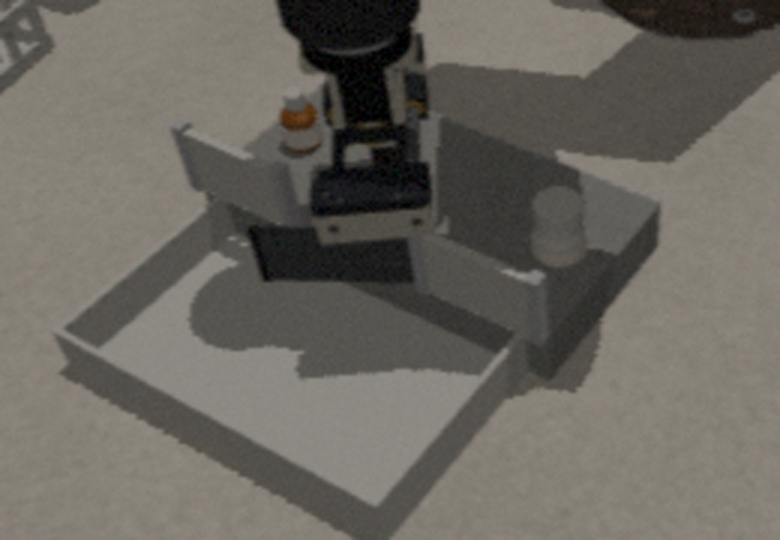

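The finger holds the flap open: its free end has swung to (262,270), roughly 0.5 rad. Now I push the carton.

Request:
play_rows --targets '[[[-0.0037,0.0047,0,0],[-0.0073,0.0095,0,0],[-0.011,0.0142,0,0],[-0.0147,0.019,0,0],[-0.0183,0.0237,0,0]]]'

```text
t: 8.05
eef_pos: [0.5557, -0.0637, 0.2383]
ee_rot: [-3.139, -0.001, 2.121]
force: [-4.1, -1.3, 1.2]
width: 0.0666
```

Run:
```python
from h import *
plan(30,5,.06,121.5)
im,d=carton("scene")
cv2.imwrite("pics/s6.png",cv2.resize(im[110:290,80:340,::-1],(780,540),interpolation=cv2.INTER_CUBIC))
```

```text
now [0.7 4.4] 0.0602 yaw 121.54 F [-4.11 -1.32  1.24] w 0.0666 t 8.05
shift [-0.0175  0.0236  0.0001] turn 0.04
scene carton 0.28 159 z 0.088 [71.  37.2] ((67.21935272216797, 38.60991668701172), (4.728981018066406, 112.26010131835938), 68.97045135498047)
```

View pics/s6.png

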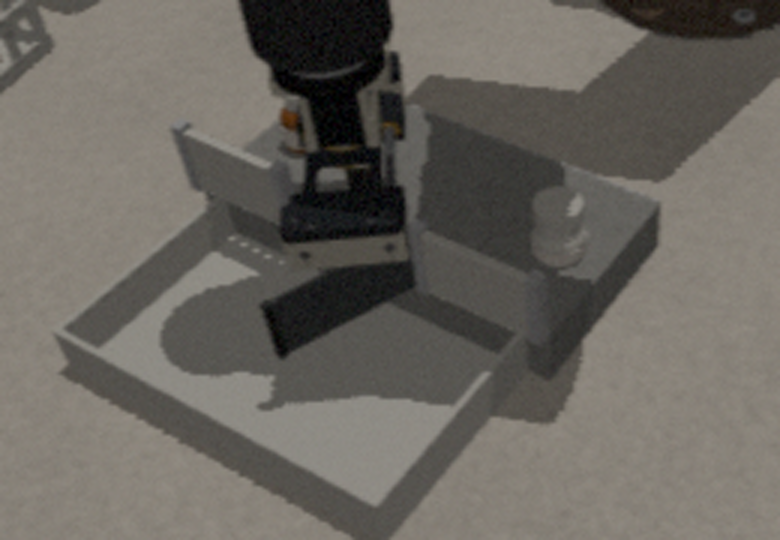

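The flap is now at about 0.95 rad. The carton is hidden behind the gripper and should be near x≈0. I continue.

Request:
play_rows --targets '[[[-0.0037,0.0047,0,0],[-0.0073,0.0095,0,0],[-0.011,0.0142,0,0],[-0.0147,0.019,0,0],[-0.0185,0.024,0,0]]]'

```text
t: 8.78
eef_pos: [0.5869, -0.0664, 0.2388]
ee_rot: [3.141, 0.0, 2.121]
force: [-1.2, -1.7, 0.8]
width: 0.0666
```

Run:
```python
from h import *
plan(-60,5,.06,121.5)
im,d=carton("scene")
cv2.imwrite("pics/s7.png",cv2.resize(im[110:290,80:340,::-1],(780,540),interpolation=cv2.INTER_CUBIC))
```

```text
now [32.  5.] 0.0607 yaw 121.55 F [-1.22 -1.73  0.76] w 0.0666 t 8.775
shift [ 0.0563 -0.0728  0.0006] turn 0.05
```

View pics/s7.png

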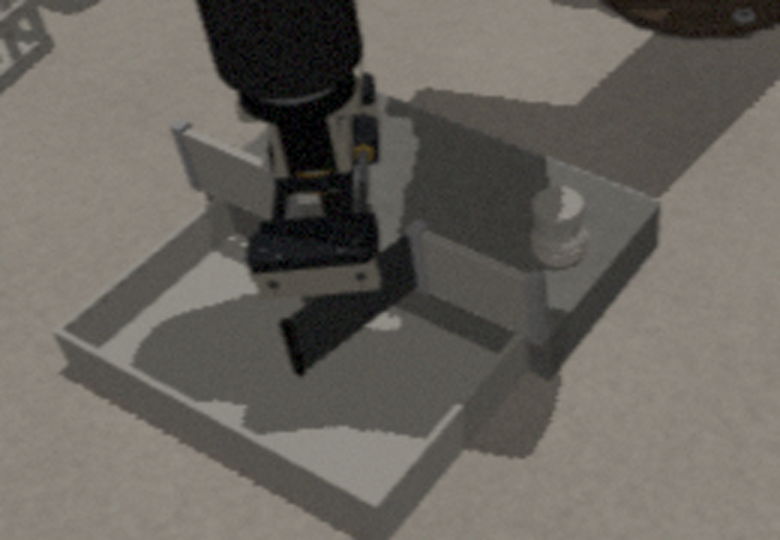

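Request:
play_rows --targets '[[[-0.0025,0.0032,0,0],[-0.005,0.0064,0,0],[-0.005,0.0064,0,0],[0.0,0.0,0,0],[0.006,-0.0079,0,0]]]'

```text
t: 9.5
eef_pos: [0.576, -0.0655, 0.2388]
ee_rot: [3.141, 0.0, 2.121]
force: [0.6, -2.6, 1.2]
width: 0.0671
```

Request:
play_rows --targets '[[[0.006,-0.0079,0,0],[0.012,-0.0158,0,0],[0.018,-0.0237,0,0],[0.024,-0.0316,0,0],[0.03,-0.0395,0,0]]]'

```text
t: 10.12
eef_pos: [0.526, -0.0605, 0.2385]
ee_rot: [-3.141, -0.001, 2.121]
force: [-0.3, -1.3, 0.0]
width: 0.0664
```

Request:
play_rows --targets '[[[0.006,-0.0079,0,0],[0.012,-0.0158,0,0],[0.018,-0.0237,0,0],[0.024,-0.0316,0,0],[0.028,-0.037,0,0]]]'

```text
t: 10.75
eef_pos: [0.4803, -0.0559, 0.2387]
ee_rot: [3.141, 0.0, 2.122]
force: [-0.4, -0.1, -0.2]
width: 0.0666
```

Run:
```python
from h import *
plan(-70,5,.06,121.5)
im,d=carton("scene")
cv2.imwrite("pics/s8.png",cv2.resize(im[110:290,80:340,::-1],(780,540),interpolation=cv2.INTER_CUBIC))
```

```text
now [-75.1   4. ] 0.0606 yaw 121.56 F [-0.42 -0.05 -0.2 ] w 0.0666 t 10.75
shift [-0.0024  0.0046  0.0006] turn 0.06
scene carton 0.92 218 z 0.045 [ 29.  -20.8] ((27.56414794921875, -22.69872283935547), (45.25202560424805, 32.00337600708008), 89.60486602783203)
```

View pics/s8.png

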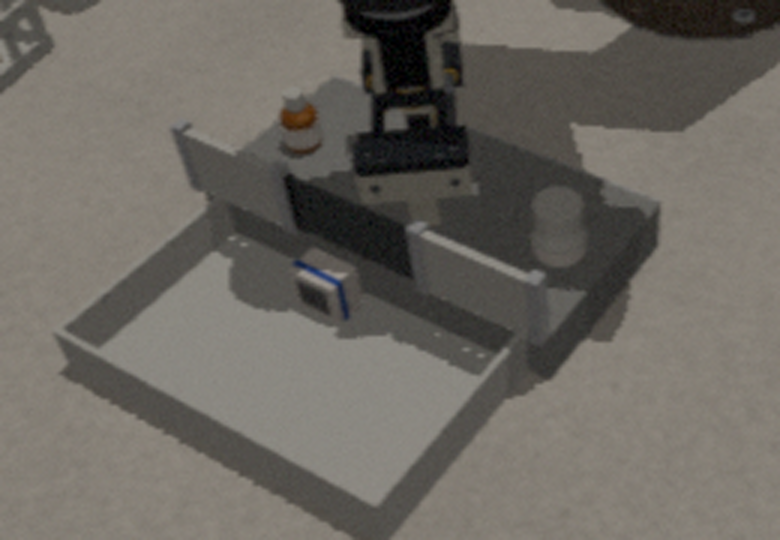

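The carton lies in the tray at (325,285), on its front face with its top at z=45 mm, so its centre is at about 24 mm. The flap is shut at (290–412, 175–275). I raise the arm clear and do a last check.

Request:
play_rows --targets '[[[0,0,-0.03,0],[0,0,-0.07,0],[0,0,-0.11,0],[0,0,-0.11,0],[0,0,-0.11,0]]]'

```text
t: 11.48
eef_pos: [0.4807, -0.0561, 0.3483]
ee_rot: [3.142, -0.0, 2.121]
force: [-0.1, -0.2, -1.2]
width: 0.0665
```

Run:
```python
from h import *
from station import job_done
carton("scene")
for n in ("flap_end","vial","jar","stamp"): print(n,[r["xyz"].round(3) if hasattr(r["xyz"],"round") else r["xyz"] for r in finder.find_in("scene",n)[:1]])
s=arm.get_state();print(s["t"],s["eef_pos"],s["force"])
job_done()
```

```text
scene carton 0.77 199 z 0.045 [ 29.3 -20.2] ((28.306774139404297, -21.776931762695312), (43.38069534301758, 30.555667877197266), 87.020751953125)
flap_end [[0.5629, -0.0688, 0.0879]]
vial [[0.4702, -0.1805, 0.0841]]
jar [[0.5035, 0.0728, 0.0853]]
stamp [[0.4427, 0.432, 0.018]]
11.775 [ 0.48077515 -0.05609227  0.34792105] [-0.5906578   0.11735716 -0.27106578]
the job is handed in; nothing more can be done
```

The carton went through the hatch into the tray, the flap closed behind it, and I handed the job in after about 12 s of robot time. No verdict is reported, so what follows is my own checks.

**What I did:**
1. Squared the carton up to the flap with the closed fingers.
2. Half-opened the jaws and turned them.
3. Pushed the flap open with the front finger. While that finger held it, the rear finger pushed the carton over the edge.
4. Backed the fingers out so the flap shut, then raised the arm clear.

**Last checks (scene camera):**
- **Carton:** at rest in the tray at gate x ≈ 29 mm, y ≈ -20 mm. It lies on its front face with its top at 45 mm, so its centre is about 24 mm above the counter (limit 36 mm).
- **Flap:** shut in the last picture viewed, and its end was found within 2–3 mm of where it started.
- **Bystanders:** the vial and stamp were found within about 4 mm of their starting positions. The jar was within about 20 mm of the first reading, but that came from the top camera, which saw a different part of its surface. It looks untouched in every scene picture, and nothing came near it.
- **Forces:** never more than about 4.5 N at the end of any move.

**Not seen directly:** the gripper hid the carton as it passed the opening. That the flap was still held at that moment rests on the flap being clearly open in the pictures just before and after, and on the finger positions.

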